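# Take the glue canister out of the warmer

## Robot

A 6-joint arm with a two-finger parallel gripper is mounted at the origin on a cart in front of the work surface, level with it; the furniture and walls round the work are solid. World frame = base frame: x ahead of the robot, y to its left, z up, the work surface at z = 0. Lengths are in mm, angles in degrees, forces in N, time in s.
With the tool pointing down it reaches from about 350 to 850 mm from the base axis. Payload 8.1 kg.
Tool frame: the origin (TCP) lies between the finger pads; the fingertips stand 22 mm ahead of it and the grasp point (between the pads) lies 3 mm ahead of it; z points along the fingers, y is the line along which they close (so a half turn about z gives the same grasp; the last joint's range is limited). The gripper opens to 85 mm and grips with 20 to 120 N. Pads are 22 mm wide; open, the fingers measure 114 mm over their backs; the gripper's body (76 mm by 85 mm) begins 54 mm behind the grasp point. The pads swing forward as they close: fully open they stand 13 mm farther back than shut.
Start: joints at [64.378, 7.471, 85.268, -0, 87.261, -4.893], TCP at [212.354, 561.17, 253.292] pointing down, gripper open.
Joint ranges: [-169.43, 169.43], [-51.17, 129.36], [1.28, 143.12], [-76.62, 256.62], [0, 156.53], [-152.29, 152.29]. Speed limits (degrees/s): [136.94, 136.94, 159.86, 180, 180, 180].

## Interface

Orientations are given as [roll, pitch, yaw] about the fixed x, y, z axes, in that order (R = Rz(yaw) Ry(pitch) Rx(roll)).
In Python, from bench import r, vision gives the robot as it stands.
- The arm moves only by the tool step_arm, never from a script. Its argument "targets" is a list that holds one entry, the list of rows, each a list of 6 numbers: the shift along the world's x, y, z in mm, then the turn, a rotation vector about the world's x, y, z in rad. In form: [[[x, y, z, rx, ry, rz], ...]]. A call has 1 to 12 rows; each row is the pose to reach, as a shift and turn from the pose commanded when the call began; what a row does not reach only later rows make up. A row lasts 1/12 s, in which the tool goes at most 41.7 mm and 7.16 degrees, less where a joint would pass 70% of its speed; a pose out of reach is approached as far as the arm can. A call with a gripper value outside its range is refused whole. "fingers" is the gripper's target within -1 to 1 (shut at 1, half-way at 0, fully open at -1), set as the call begins (left out, the last holds). The fingers move at their own pace and stop on an object; "newtons" is the grip in N (left out, the last holds). Time passes only in rows, so rows that repeat a pose let the fingers close. It gives the time, the measured TCP pose, the force, the opening and the grip force at its end, in the units of the state.
- r.sense(): the state, without advancing time (a new reading comes with each control period).
- vision.snapshot(name): name is "side" or "top" or "wrist"; returns a dict with "img" (420x560x3 uint8, blue, green, red), "mtx" (3x3 intrinsics, pixels), "eye" and "attitude" of the camera in the world. Camera axes: x right, y up, looking along -z (the intrinsics and any distortion apply to the point x, -y, -z); pixel columns grow to the right and rows downward; lengths in mm; the calibration is good to about 2 mm. A picture is of the moment at which its call begins. There is no depth.
- r.hand_in(): hands the job in; it is judged then, once.
The state is a dict: "time": time; "joint_pos": joint angles; "qd": joint speeds; "joint_efforts": joint torques, N m; "tool_pos": TCP position; "tcp_rot": TCP orientation; "ft_force": force on the tool from outside, world axes, zero at the start; "wrist_torque": the same for the moment, N m; "finger_gap": finger opening in mm; "grip_force": force on a finger pad.
Only numpy, scipy, OpenCV 4.12 (cv2) and the standard library are available. Lean on these libraries where they do the work, as an engineer would, in place of code of your own. Each camera call takes 0.05 s, during which the arm holds its last target. There are 200 camera calls.

## Task

The glue is warm: take the canister out of the round glue warmer and stand it on the square cork mat. It is held down in its deep well by a hidden twist catch, so turn its wooden grip anticlockwise (seen from above), feeling with light upward pulls for the place where it comes free, then draw it straight up without lifting or tipping the warmer. Keep the canister upright, set it down gently with its whole foot on the mat, let go, and leave the things around undisturbed.

Things in the scene. Friction and masses are not known exactly. Their poses are not given: they have to be found in the camera images.
- canister: Closed aluminium glue canister, 140 mm tall, about 0.3 kg. Origin: centre of its flat foot, z up its axis. Can 48 mm across, 104 mm high, with two hidden lugs towards +x and -x, 8 mm wide, 84 to 90 mm above the foot. Above it a flat round cover, 72 mm across, top 110 mm above the foot, carrying the wooden grip. Starts on the floor of the warmer's well, locked by its lugs.
- canister_grip (a point): Point on the canister's axis in its straight dark wooden grip bar, 130 mm above the foot. Axes as the canister's: the bar is 46 mm long (x), 14 mm thick (y), from 110 to 140 mm above the foot. Take it across its thickness, from straight above.
- warmer: Electric glue warmer: round grey pot 130 mm across, 150 mm high, black dial panel on its front (-x), bright rim; about 2.6 kg, standing loose on the bench (an upward pull of 25 N lifts it). Origin: centre of its underside. In it a snug round well for the can, 50 mm across, floor 10 mm and upper end 85 mm above the bench; above that the catch, then the wide mouth.
- warmer_mouth (a point): Centre of the warmer's rim, 150 mm above the bench. The round mouth is 104 mm across and 43 mm deep and stands round the canister's cover and grip: fingers enter only from straight above, spread less than the mouth. The canister must go straight up 100 mm to leave the bore, 145 mm to clear the rim.
- catch (a point): Centre of the hidden catch ring in the warmer, 102 to 107 mm above the bench, over the lugs with 2 mm of play: locked, the canister rises 2 mm, then pulls on the warmer. Two opposite notches let the lugs up within about 0.1 rad of their middle. Their angle is unknown and varies: 0.35 to 1.5 rad anticlockwise (from above) of the start; no end stop, turned on past them it is locked again.
- cork_mat: Square cork pot mat, 115 x 115 x 8 mm, fixed on the bench. Origin: centre of its underside.
- mat_top (a point): Centre of the mat's upper face, 8 mm above the bench; x and y along its sides.
- glue_brush: Flat bristle brush with a wooden handle, 46 x 198 x 12 mm, lying flat. Origin: centre of its underside. Bystander.
- tape: Roll of masking tape lying flat, 98 mm across, 25 mm high. Origin: centre of its underside. Bystander.
- bear: Rough-carved wooden sitting bear, 61 x 63 x 96 mm. Origin: centre of its underside. Bystander.
Things that resemble listed ones, but are neither listed nor needed, are in the scene too. What is shaped like the canister but turquoise or yellow is not meant.

How it is judged (in metres and radians):
On the way:
1. the canister's lugs have passed the catch ring: it stands more than 30 mm above its seat, still upright in the well (z of canister in the frame of warmer above 0.04 m and horizontal distance between canister and warmer below 0.02 m), for 0.05 s.
At the end, for the whole second after the job is handed in: The canister stands upright (within 0.1 rad), at rest and released, its whole foot on the cork mat (its axis within 36 mm of the mat's centre along each side of the mat); the warmer stands flat on the bench (x of canister in the frame of mat_top between -0.036 and 0.036 m and y of canister in the frame of mat_top between -0.036 and 0.036 m and z of canister in the frame of mat_top between -0.004 and 0.004 m and angle between canister's own z axis and vertical below 0.1 rad and linear speed of canister below 0.02 m/s and angle between warmer's own z axis and vertical below 0.05 rad and height (world z) of warmer below 0.005 m); the robot touches nothing.
It fails at once if the warmer is lifted more than 12 mm off the bench or tipped by more than 0.15 rad (height (world z) of warmer above 0.012 m or angle between warmer's own z axis and vertical above 0.15 rad).
It fails at once if the canister is tipped by more than 0.4 rad (angle between canister's own z axis and vertical above 0.4 rad).
It fails at once if the canister is dropped or slammed: within 15 mm above the mat it moves faster than 0.4 m/s (linear speed of canister above 0.4 m/s and horizontal distance between canister and mat_top below 0.06 m and z of canister in the frame of mat_top below 0.015 m).
It fails at once if the brush, the tape or the bear is moved by more than 30 mm (distance of any of glue_brush, tape, bear from where it was at the start of the episode above 0.03 m).
It also fails if it takes over 48 s, if anything falls off the work surface, if the arm or the gripper's body presses on something with over 40 N, if the wrist force passes 120 N, or if a joint passes its speed limit or range.

## Working session

There is one attempt and no reset: what is moved stays moved. The work goes in short steps, Python scripts to look and compute and a tool call to move; the robot and the scene stay as the last step left them, time stands still between calls to the robot, and variables do not carry over. Pictures are saved under pics/ and viewed, at most 10 in all, crops included, and the job is handed in when it is done.

Besides the shell and the picture viewer there is one more tool, called after "Call:" by a JSON object that holds its "op" and its "data", one argument or row to a line. step_arm: Moves the arm, as the interface text tells. Its arguments: {"type":"object","properties":{"targets":{"type":"array"},"fingers":{"type":"number"},"newtons":{"type":"number"}},"required":["targets"]}

```bash
mkdir -p pics; cat > h.py <<'E'
import numpy as np, cv2
from bench import r, vision
def snap(n,f):
    s=vision.snapshot(n); cv2.imwrite('pics/'+f,s['img']); np.savez('pics/'+f+'.npz',**{k:np.array(v) for k,v in s.items()}); return s
def load(f): return dict(np.load('pics/'+f+'.npz'))
def rot(s):
    from scipy.spatial.transform import Rotation as R
    a=np.array(s['attitude'],float)
    if a.shape==(3,3): return a
    if a.size==3: return R.from_euler('xyz',a,degrees=True).as_matrix()
    raise Exception(a)
def px2w(s,u,v,z):
    K=np.array(s['mtx']); d=np.linalg.inv(K)@[u,v,1]; d=rot(s)@[d[0],-d[1],-d[2]]
    e=np.array(s['eye']); return e+d*(z-e[2])/d[2]
def w2px(s,p):
    c=rot(s).T@(np.array(p)-s['eye']); q=np.array(s['mtx'])@[c[0],-c[1],-c[2]]; return q[:2]/q[2]
E
python3 - <<'E'
from h import *
a=snap('top','top.png');b=snap('side','side.png')
for s in(a,b):print({k:v for k,v in s.items() if k!='img'})
print(r.sense())
E
```

```text
{'mtx': array([[461.52427774,   0.        , 274.05978991],
       [  0.        , 461.52427774, 213.031737  ],
       [  0.        ,   0.        ,   1.        ]]), 'eye': array([397.88590584, 106.44050466, 975.9970519 ]), 'attitude': array([ 12.06112318,   0.10051457, -89.33816595])}
{'mtx': array([[406.36345263,   0.        , 280.85880052],
       [  0.        , 406.36345263, 207.15012267],
       [  0.        ,   0.        ,   1.        ]]), 'eye': array([ 194.82541611, -790.16446222,  485.64941596]), 'attitude': array([ 69.82061726,  -0.99503058, -23.73243947])}
{'time': 0.1, 'joint_pos': array([ 6.43793736e+01,  7.51192601e+00,  8.53248070e+01, -5.29575909e-04,
        8.72592389e+01, -4.89449028e+00]), 'qd': array([ 0.00162219, -0.05722829, -0.2158966 ,  0.00856973,  0.08473172,
       -0.03574746]), 'joint_efforts': array([ 9.15109013e-04, -5.70947957e+01, -5.01944518e+01, -1.86604630e-04,
        8.11912876e-03, -3.85200607e-06]), 'tool_pos': array([212.13840301, 560.75697619, 252.32040242]), 'tcp_rot': array([-1.79904333e+02, -7.66142429e-03,  1.59273883e+02]), 'ft_force': array([-0.37349069,  0.32748643,  0.40318409]), 'wrist_torque': array([ 0.03828013, -0.00279468,  0.02009897]), 'grip_force': 0.0, 'finger_gap': 85.20568561623158}
```

View pics/top.png

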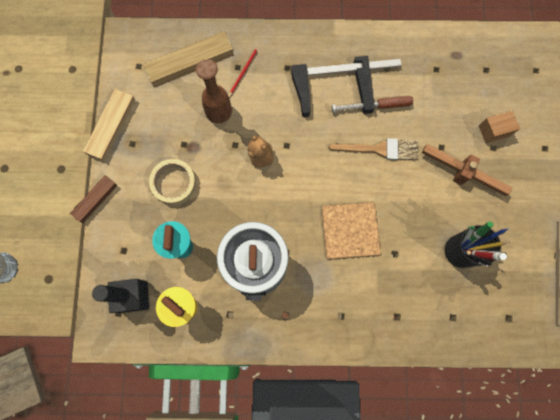

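View pics/side.png

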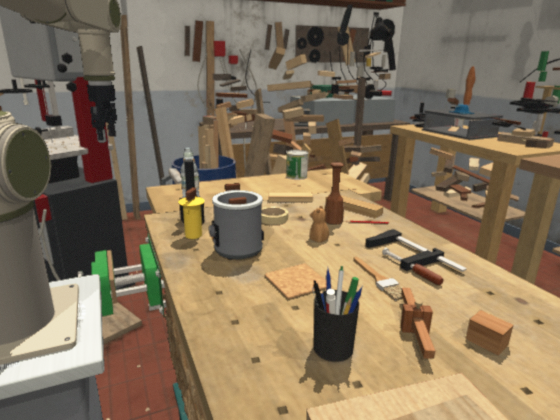

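The top view shows three canister-like things: one in the grey warmer at (253,258), a turquoise one at (172,240) and a yellow one at (175,306). I choose the one in the warmer. The mat is at (351,230), the tape at (172,181), the bear at (260,152) and the brush at (375,149). I'll measure next and check with a crop.

```bash
python3 - <<'E'
from h import *
s=load('top.png'); im=s['img']
cv2.imwrite('pics/crop.png',cv2.resize(im[205:310,195:300],None,fx=5.5,fy=5.5,interpolation=cv2.INTER_CUBIC))
hsv=cv2.cvtColor(im,cv2.COLOR_BGR2HSV)
# grip: dark reddish in the mouth
m=np.zeros(im.shape[:2],np.uint8); cv2.circle(m,(253,258),24,255,-1)
g=((hsv[...,1]>80)&(hsv[...,2]<150)&(m>0)).astype(np.uint8)
n,l,st,c=cv2.connectedComponentsWithStats(g); i=1+st[1:,4].argmax(); g=(l==i).astype(np.uint8)
cnt=max(cv2.findContours(g,0,2)[0],key=cv2.contourArea); rc=cv2.minAreaRect(cnt); print('grip',rc,st[i])
print('grip w',[px2w(s,*p,150).round(1) for p in cv2.boxPoints(rc)],px2w(s,*rc[0],150))
for u,v in((253,258),):print('rim',px2w(s,u,v,150))
# mat
b=im[195:265,315:390].copy()
for p in((323,206),(376,203),(380,256),(327,259)):print('mat',px2w(s,*p,8).round(1))
print('matc',px2w(s,351.3,231,8), 'tape',px2w(s,172,181,25),'bear',px2w(s,260,152,50))
print('yellow',px2w(s,175,306,110),'turq',px2w(s,172,240,110))
E
```

```text
grip ((252.0, 257.0), (24.0, 6.0), 90.0) [249 245   7  25 154]
grip w [array([514.9, 154.4, 150. ]), array([515. , 143.6, 150. ]), array([471.9, 142.7, 150. ]), array([471.8, 153.5, 150. ])] [493.26439166 148.5640568  150.        ]
rim [491.48822915 146.73238019 150.        ]
mat [621.3   5.4   8. ]
mat [ 629.2 -108.8    8. ]
mat [ 514.8 -113.2    8. ]
mat [507.2  -1.8   8. ]
matc [567.45432487 -54.15810767   8.        ] tape [668.69329365 329.6246364   25.        ] bear [727.14802248 141.55732665  50.        ]
yellow [405.92351393 290.35940404 110.        ] turq [528.45530283 302.96884662 110.        ]
```

View pics/crop.png

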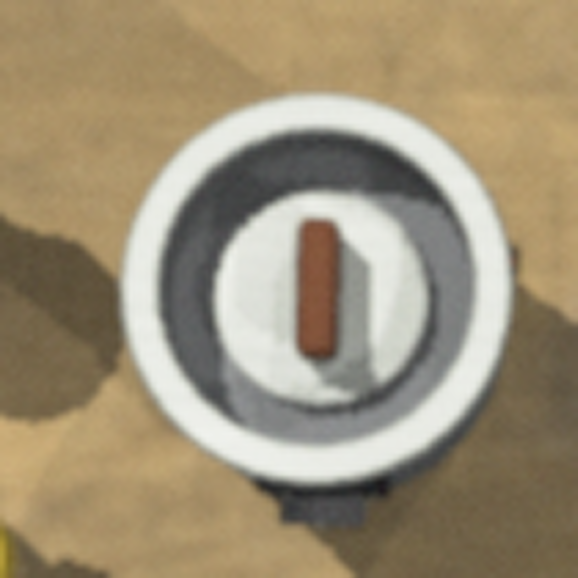

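The crop confirms dark-brown grip bar on the light cover in the grey warmer. The bar runs along world x, centred at about (252.8,257.5), which gives roughly (492,147,150). The size of about 43–46 mm fits. I'll move above it with yaw going to 0, which leaves joint 6 room for the anticlockwise turn.

Call:
{"op": "step_arm", "data": {
  "targets": [
    [[20, -30, 60, 0, 0, -0.12], [40, -60, 70, 0, 0, -0.24], [60, -90, 70, 0, 0, -0.36], [80, -120, 70, 0, 0, -0.48], [100, -150, 70, 0, 0, -0.6], [120, -180, 70, 0, 0, -0.72], [140, -210, 70, 0, 0, -0.84], [160, -240, 70, 0, 0, -0.96], [180, -270, 70, 0, 0, -1.08], [200, -300, 70, 0, 0, -1.2], [220, -325, 70, 0, 0, -1.32], [235, -350, 70, 0, 0, -1.42]]
  ],
  "fingers": 0.0,
  "newtons": 60
}}

```text
time: 1.1
tool_pos: [448.2, 209.3, 322.9]
tcp_rot: [-180.0, 0.0, 77.5]
ft_force: [-0.5, 0.0, -0.7]
finger_gap: 42.7
grip_force: 0.0
```

Call:
{"op": "step_arm", "data": {
  "targets": [
    [[10, -15, 0, 0, 0, -0.12], [20, -30, 0, 0, 0, -0.24], [30, -45, 0, 0, 0, -0.36], [40, -58, 0, 0, 0, -0.48], [45, -64, 0, 0, 0, -0.6], [45, -64, 0, 0, 0, -0.72], [45, -64, 0, 0, 0, -0.84], [45, -64, 0, 0, 0, -0.96], [45, -64, 0, 0, 0, -1.08], [45, -64, 0, 0, 0, -1.2], [45, -64, 0, 0, 0, -1.3], [45, -64, 0, 0, 0, -1.36]]
  ]
}}

```text
time: 2.1
tool_pos: [492.1, 147.1, 322.8]
tcp_rot: [180.0, 0.1, -0.3]
ft_force: [-0.4, -0.1, 0.2]
finger_gap: 42.4
grip_force: 0.0
```

```bash
python3 - <<'E'
from h import *
s=snap('wrist','w1.png')
q=r.sense();print(s['eye'],s['attitude'],s['mtx'],{k:q[k] for k in('time','tool_pos','tcp_rot','finger_gap','joint_pos','ft_force')})
E
```

```text
[558.1870016  146.87995304 442.8342923 ] [-1.52078363e+01 -1.73002355e-02 -9.04201390e+01] [[302.40557728   0.         278.5081886 ]
 [  0.         302.40557728 204.72142225]
 [  0.           0.           1.        ]] {'time': 2.15, 'tool_pos': array([492.11485631, 147.11374842, 322.76989005]), 'tcp_rot': array([ 1.79989821e+02,  5.32335377e-02, -4.69191591e-01]), 'finger_gap': 42.45049106589971, 'joint_pos': array([ 1.09223936e+01, -7.01828490e+00,  9.26082501e+01,  5.37296801e-04,
        9.44642302e+01,  1.01391622e+02]), 'ft_force': array([0.63865299, 0.15056507, 0.10137782])}
```

View pics/w1.png

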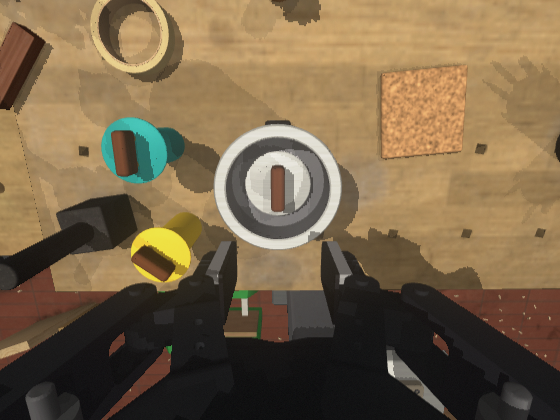

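The wrist view shows the grip bar centred at (277.5,188), vertical in the picture, and the rim centre at about (278,186). The mat's corners are around (381,72), (466,65), (465,153) and (382,158).

```bash
python3 - <<'E'
from h import *
s=load('w1.png'); im=s['img']; hsv=cv2.cvtColor(im,cv2.COLOR_BGR2HSV)
m=np.zeros(im.shape[:2],np.uint8); cv2.circle(m,(278,186),33,255,-1)
g=((hsv[...,1]>80)&(m>0)).astype(np.uint8)
n,l,st,c=cv2.connectedComponentsWithStats(g); i=1+st[1:,4].argmax()
rc=cv2.minAreaRect(np.argwhere(l==i)[:,::-1].astype(np.float32)); print(rc,px2w(s,*rc[0],150),[px2w(s,*p,150).round(1) for p in cv2.boxPoints(rc)])
print('rim L,R,T,B',[px2w(s,*p,150).round(1) for p in((215,186),(341.5,186),(278,124),(278,249))])
M=[px2w(s,*p,8).round(1) for p in((381,72),(466,65),(465,153),(382,158))];print(M,np.mean(M,0))
E
```

```text
((277.5, 188.5), (45.0, 13.0), 90.0) [495.21743932 148.2504761  150.        ] [array([517.5, 154.4, 150. ]), array([517.5, 141.8, 150. ]), array([472. , 141.9, 150. ]), array([472.1, 155. , 150. ])]
rim L,R,T,B [array([498.2, 209.9, 150. ]), array([497.3,  85.1, 150. ]), array([556.8, 147.3, 150. ]), array([430.6, 148.3, 150. ])]
[array([622.1,   9.8,   8. ]), array([ 629.9, -102. ,    8. ]), array([ 514.3, -118.5,    8. ]), array([508.1,  -0.9,   8. ])] [568.6 -52.9   8. ]
```

Two measurements agree on grip ≈ (494,148) and mat ≈ (568,−53.5). Descending.

Call:
{"op": "step_arm", "data": {
  "targets": [
    [[1.5, 0.7, -25, 0, 0, 0], [1.5, 0.7, -50, 0, 0, 0], [1.5, 0.7, -75, 0, 0, 0], [1.5, 0.7, -100, 0, 0, 0], [1.5, 0.7, -120, 0, 0, 0], [1.5, 0.7, -135, 0, 0, 0], [1.5, 0.7, -150, 0, 0, 0], [1.5, 0.7, -160, 0, 0, 0], [1.5, 0.7, -168, 0, 0, 0], [1.5, 0.7, -173, 0, 0, 0], [1.5, 0.7, -177, 0, 0, 0], [1.5, 0.7, -177, 0, 0, 0]]
  ]
}}

```text
time: 3.15
tool_pos: [493.7, 147.8, 145.9]
tcp_rot: [180.0, 0.0, 0.0]
ft_force: [-0.5, -0.1, 0.5]
finger_gap: 42.6
grip_force: 0.0
```

Call:
{"op": "step_arm", "data": {
  "targets": [
    [[0, 0, 0, 0, 0, 0], [0, 0, 0, 0, 0, 0], [0, 0, 0, 0, 0, 0], [0, 0, 0, 0, 0, 0], [0, 0, 0, 0, 0, 0], [0, 0, 0, 0, 0, 0]]
  ],
  "fingers": 1,
  "newtons": 60
}}

```text
time: 3.65
tool_pos: [494.6, 148.1, 147.3]
tcp_rot: [-180.0, -0.1, -0.0]
ft_force: [0.2, 0.3, 5.8]
finger_gap: 12.9
grip_force: 59.6
```

Call:
{"op": "step_arm", "data": {
  "targets": [
    [[0, 0, 1, 0, 0, 0.06], [0, 0, 1, 0, 0, 0.12], [0, 0, 1, 0, 0, 0.18], [0, 0, 1, 0, 0, 0.24], [0, 0, 1, 0, 0, 0.27], [0, 0, 2, 0, 0, 0.27], [0, 0, 3, 0, 0, 0.27], [0, 0, 4, 0, 0, 0.27], [0, 0, 4, 0, 0, 0.27]]
  ]
}}

```text
time: 4.4
tool_pos: [493.5, 147.9, 149.5]
tcp_rot: [-180.0, 0.0, 15.4]
ft_force: [3.0, 1.3, -8.3]
finger_gap: 12.9
grip_force: 59.2
```

Call:
{"op": "step_arm", "data": {
  "targets": [
    [[0, 0, 0, 0, 0, 0.05], [0, 0, 0, 0, 0, 0.08], [0, 0, 1, 0, 0, 0.08], [0, 0, 1, 0, 0, 0.08]]
  ]
}}

```text
time: 4.73
tool_pos: [493.0, 148.0, 149.6]
tcp_rot: [-180.0, 0.1, 20.0]
ft_force: [5.9, 3.0, -16.5]
finger_gap: 12.8
grip_force: 59.0
```

Call:
{"op": "step_arm", "data": {
  "targets": [
    [[0, 0, -0.8, 0, 0, 0.05], [0, 0, -0.8, 0, 0, 0.1], [0, 0, -0.8, 0, 0, 0.1]]
  ]
}}

```text
time: 4.98
tool_pos: [493.2, 148.0, 149.5]
tcp_rot: [-179.9, 0.1, 25.8]
ft_force: [2.3, 3.2, -12.8]
finger_gap: 12.8
grip_force: 59.6
```

Call:
{"op": "step_arm", "data": {
  "targets": [
    [[0, 0, 0, 0, 0, 0.05], [0, 0, 0, 0, 0, 0.1], [0, 0, 0, 0, 0, 0.1]]
  ]
}}

```text
time: 5.23
tool_pos: [493.2, 148.1, 149.5]
tcp_rot: [-179.9, 0.1, 31.5]
ft_force: [2.6, 4.2, -14.3]
finger_gap: 12.8
grip_force: 59.4
```

Call:
{"op": "step_arm", "data": {
  "targets": [
    [[0, 0, -0.1, 0, 0, 0.05], [0, 0, -0.1, 0, 0, 0.1], [0, 0, -0.1, 0, 0, 0.1]]
  ]
}}

```text
time: 5.48
tool_pos: [493.2, 148.1, 149.5]
tcp_rot: [-179.9, 0.1, 37.2]
ft_force: [2.2, 4.1, -15.0]
finger_gap: 13.2
grip_force: 59.4
```

Call:
{"op": "step_arm", "data": {
  "targets": [
    [[0, 0, 0, 0, 0, 0.05], [0, 0, 0, 0, 0, 0.1], [0, 0, 0, 0, 0, 0.1]]
  ]
}}

```text
time: 5.73
tool_pos: [493.2, 148.0, 149.6]
tcp_rot: [-179.9, 0.1, 42.9]
ft_force: [2.0, 4.8, -14.3]
finger_gap: 12.8
grip_force: 59.3
```

Call:
{"op": "step_arm", "data": {
  "targets": [
    [[0, 0, 0, 0, 0, 0.05], [0, 0, 0, 0, 0, 0.1], [0, 0, 0, 0, 0, 0.1]]
  ]
}}

```text
time: 5.98
tool_pos: [493.2, 147.9, 149.8]
tcp_rot: [-179.9, 0.1, 48.6]
ft_force: [0.4, 4.3, -14.1]
finger_gap: 12.8
grip_force: 59.4
```

Call:
{"op": "step_arm", "data": {
  "targets": [
    [[0, 0, 0, 0, 0, 0.05], [0, 0, 0, 0, 0, 0.1], [0, 0, 0, 0, 0, 0.1]]
  ]
}}

```text
time: 6.23
tool_pos: [494.0, 148.0, 151.2]
tcp_rot: [180.0, -0.0, 54.3]
ft_force: [-1.2, 2.3, -5.1]
finger_gap: 12.9
grip_force: 60.7
```

Call:
{"op": "step_arm", "data": {
  "targets": [
    [[0, 0, 0, 0, 0, 0.05], [0, 0, 0, 0, 0, 0.1], [0, 0, 0, 0, 0, 0.1]]
  ]
}}

```text
time: 6.48
tool_pos: [494.2, 148.0, 151.4]
tcp_rot: [180.0, -0.0, 60.0]
ft_force: [-1.9, 3.6, -2.3]
finger_gap: 13.0
grip_force: 61.1
```

It came free: the height rose and the force fell to the canister's weight. I'll back off slightly to the middle and lift gently.

Call:
{"op": "step_arm", "data": {
  "targets": [
    [[0, 0, 0, 0, 0, -0.03], [0, 0, 1.5, 0, 0, -0.04], [0, 0, 3, 0, 0, -0.04], [0, 0, 4, 0, 0, -0.04], [0, 0, 4, 0, 0, -0.04]]
  ]
}}

```text
time: 6.9
tool_pos: [494.1, 147.9, 155.0]
tcp_rot: [180.0, -0.0, 57.8]
ft_force: [-2.2, 2.9, -1.3]
finger_gap: 12.8
grip_force: 61.3
```

Call:
{"op": "step_arm", "data": {
  "targets": [
    [[0, 0, 4, 0, 0, 0], [0, 0, 9, 0, 0, 0], [0, 0, 15, 0, 0, 0], [0, 0, 21, 0, 0, 0], [0, 0, 27, 0, 0, 0], [0, 0, 33, 0, 0, 0], [0, 0, 39, 0, 0, 0], [0, 0, 45, 0, 0, 0], [0, 0, 51, 0, 0, 0], [0, 0, 57, 0, 0, 0], [0, 0, 60, 0, 0, 0], [0, 0, 60, 0, 0, 0]]
  ]
}}

```text
time: 7.9
tool_pos: [494.3, 147.9, 215.6]
tcp_rot: [179.9, -0.0, 57.9]
ft_force: [-0.4, 1.0, -3.2]
finger_gap: 12.7
grip_force: 61.1
```

Call:
{"op": "step_arm", "data": {
  "targets": [
    [[0, 0, 8, 0, 0, 0], [0, 0, 18, 0, 0, 0], [0, 0, 28, 0, 0, 0], [0, 0, 38, 0, 0, 0], [0, 0, 48, 0, 0, 0], [0, 0, 58, 0, 0, 0], [0, 0, 68, 0, 0, 0], [0, 0, 78, 0, 0, 0], [0, 0, 88, 0, 0, 0], [0, 0, 98, 0, 0, 0], [0, 0, 102, 0, 0, 0], [0, 0, 102, 0, 0, 0]]
  ]
}}

```text
time: 8.9
tool_pos: [494.4, 148.0, 318.0]
tcp_rot: [179.9, -0.1, 57.9]
ft_force: [0.9, 0.4, -3.8]
finger_gap: 12.5
grip_force: 61.1
```

```bash
python3 - <<'E'
from h import *
snap('side','side2.png');q=r.sense();print(q['tool_pos'],q['time'],q['joint_pos'],q['ft_force'])
E
```

```text
[494.13843779 147.92836772 316.94675955] 8.95 [ 1.09703526e+01 -6.74321592e+00  9.29547021e+01 -1.66862091e-03
  9.37319876e+01  4.31108038e+01] [ 0.35199771 -0.75695861 -2.7716562 ]
```

View pics/side2.png

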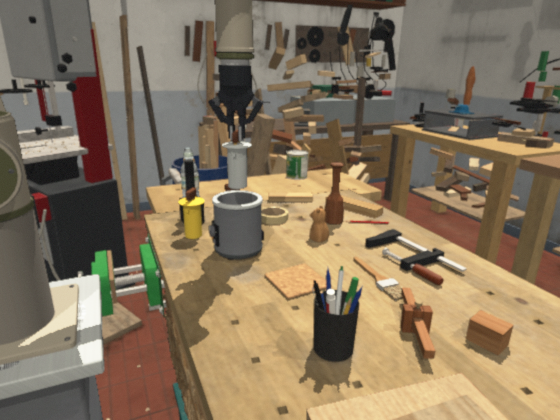

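The canister hangs upright at (237,165), clear of the warmer, which is flat. Carrying it over the mat.

Call:
{"op": "step_arm", "data": {
  "targets": [
    [[4, -10, 0, 0, 0, 0], [11, -30, 0, 0, 0, 0], [20, -54, 0, 0, 0, 0], [29, -78, 0, 0, 0, 0], [38, -102, 0, 0, 0, 0], [47, -126, 0, 0, 0, 0], [56, -150, 0, 0, 0, 0], [64, -172, 0, 0, 0, 0], [70, -189, 0, 0, 0, 0], [73, -198, 0, 0, 0, 0], [74.5, -201, 0, 0, 0, 0], [74.5, -201, 0, 0, 0, 0]]
  ]
}}

```text
time: 9.95
tool_pos: [568.2, -53.7, 315.6]
tcp_rot: [-179.9, 0.0, 57.8]
ft_force: [-0.2, 0.5, -3.7]
finger_gap: 12.6
grip_force: 61.0
```

Call:
{"op": "step_arm", "data": {
  "targets": [
    [[0, 0, -10, 0, 0, 0], [0, 0, -28, 0, 0, 0], [0, 0, -46, 0, 0, 0], [0, 0, -64, 0, 0, 0], [0, 0, -82, 0, 0, 0], [0, 0, -100, 0, 0, 0], [0, 0, -116, 0, 0, 0], [0, 0, -130, 0, 0, 0], [0, 0, -142, 0, 0, 0], [0, 0, -150, 0, 0, 0], [0, 0, -154, 0, 0, 0], [0, 0, -154, 0, 0, 0]]
  ]
}}

```text
time: 10.95
tool_pos: [567.8, -52.6, 161.4]
tcp_rot: [-179.9, 0.0, 57.9]
ft_force: [0.3, 0.3, -3.4]
finger_gap: 12.9
grip_force: 61.0
```

```bash
python3 - <<'E'
from h import *
a=snap('top','t2.png');b=snap('side','s3.png');q=r.sense();print(q['tool_pos'],q['time'],q['ft_force'])
A=cv2.resize(a['img'][150:300,270:430],None,fx=2.5,fy=2.5);B=cv2.resize(b['img'][190:340,220:380],None,fx=2.5,fy=2.5)
cv2.imwrite('pics/c3.png',np.hstack([A,B]))
E
```

```text
[568.73160969 -53.01433913 163.06176006] 11.05 [ 0.16681967 -0.11046044 -3.72983667]
```

View pics/c3.png

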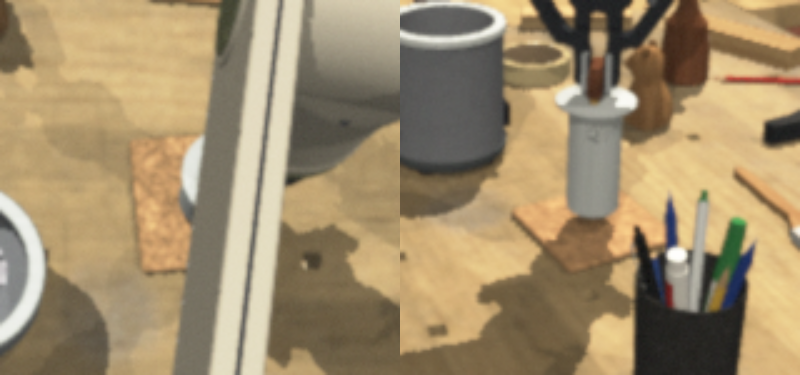

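The canister is upright over the middle of the mat, its foot at (593,215) in the right crop, a little above the cork. Lowering slowly.

Call:
{"op": "step_arm", "data": {
  "targets": [
    [[0, 0, -3, 0, 0, 0], [0, 0, -6, 0, 0, 0], [0, 0, -9, 0, 0, 0], [0, 0, -11, 0, 0, 0], [0, 0, -13, 0, 0, 0], [0, 0, -14, 0, 0, 0], [0, 0, -14, 0, 0, 0]]
  ]
}}

```text
time: 11.63
tool_pos: [568.1, -53.1, 148.0]
tcp_rot: [-180.0, 0.0, 57.9]
ft_force: [-0.4, 0.4, -3.8]
finger_gap: 13.0
grip_force: 61.1
```

Call:
{"op": "step_arm", "data": {
  "targets": [
    [[0, 0, -1, 0, 0, 0], [0, 0, -2, 0, 0, 0], [0, 0, -2, 0, 0, 0]]
  ]
}}

```text
time: 11.88
tool_pos: [568.3, -53.1, 146.2]
tcp_rot: [-180.0, 0.0, 57.9]
ft_force: [0.3, 0.2, -2.6]
finger_gap: 12.9
grip_force: 61.1
```

Call:
{"op": "step_arm", "data": {
  "targets": [
    [[0, 0, -0.5, 0, 0, 0], [0, 0, -1, 0, 0, 0], [0, 0, -1, 0, 0, 0]]
  ]
}}

```text
time: 12.13
tool_pos: [568.4, -53.1, 145.4]
tcp_rot: [180.0, -0.0, 57.9]
ft_force: [-0.3, -0.1, -3.7]
finger_gap: 13.0
grip_force: 61.1
```

Call:
{"op": "step_arm", "data": {
  "targets": [
    [[0, 0, -0.5, 0, 0, 0], [0, 0, -1, 0, 0, 0], [0, 0, -1, 0, 0, 0]]
  ]
}}

```text
time: 12.38
tool_pos: [568.7, -53.2, 145.4]
tcp_rot: [179.9, -0.0, 57.9]
ft_force: [-3.2, -1.1, 5.2]
finger_gap: 12.8
grip_force: 62.2
```

Contact at the expected height (145.4). Releasing.

Call:
{"op": "step_arm", "data": {
  "targets": [
    [[0, 0, 0.3, 0, 0, 0], [0, 0, 0.3, 0, 0, 0], [0, 0, 0.3, 0, 0, 0], [0, 0, 0.3, 0, 0, 0], [0, 0, 0.3, 0, 0, 0], [0, 0, 0.3, 0, 0, 0]]
  ],
  "fingers": 0
}}

```text
time: 12.88
tool_pos: [568.4, -53.1, 144.7]
tcp_rot: [180.0, 0.0, 57.9]
ft_force: [0.7, 0.4, 0.2]
finger_gap: 43.0
grip_force: 0.0
```

Call:
{"op": "step_arm", "data": {
  "targets": [
    [[0, 0, 5, 0, 0, 0], [0, 0, 12, 0, 0, 0], [0, 0, 24, 0, 0, 0], [0, 0, 40, 0, 0, 0], [0, 0, 60, 0, 0, 0], [0, 0, 80, 0, 0, 0], [0, 0, 100, 0, 0, 0], [0, 0, 120, 0, 0, 0], [0, 0, 130, 0, 0, 0], [0, 0, 135, 0, 0, 0], [0, 0, 135, 0, 0, 0], [0, 0, 135, 0, 0, 0]]
  ]
}}

```text
time: 13.88
tool_pos: [568.1, -53.1, 279.1]
tcp_rot: [-180.0, 0.0, 57.9]
ft_force: [-0.6, -0.6, 0.8]
finger_gap: 42.7
grip_force: 0.0
```

```bash
python3 - <<'E'
from h import *
b=snap('side','s4.png');w=snap('wrist','w4.png');print(r.sense()['time'])
cv2.imwrite('pics/c4.png',np.hstack([cv2.resize(b['img'][150:330,200:400],(400,360)),cv2.resize(w['img'],(400,300))[:360].copy() if 0 else cv2.copyMakeBorder(cv2.resize(w['img'],(400,300)),0,60,0,0,0)]))
E
```

```text
13.9833
```

View pics/c4.png

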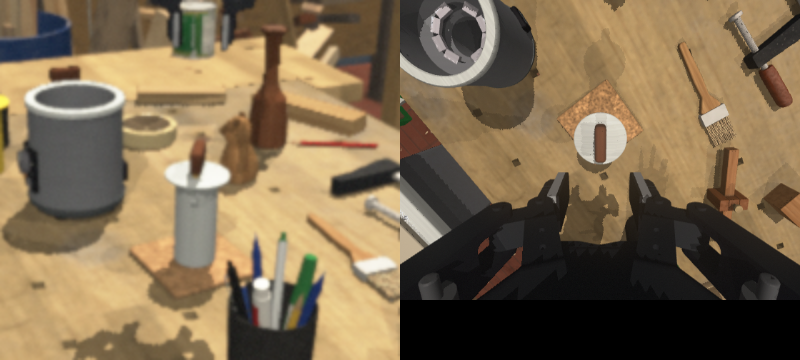

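The canister stands upright and released near the middle of the mat, with its foot at (195,262) in the left crop. The warmer is flat and nothing around it has moved. Handing in.

```bash
python3 -c "
from bench import r
print(r.hand_in())"
```

```text
the job is handed in; nothing more can be done
None
```

The canister came free about 0.95 rad anticlockwise of the start; it now stands upright and released near the middle of the cork mat, the warmer is flat on the bench, and the job is handed in (no verdict was returned).

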